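# Pin the tumbling shelf's tilting bin shut

### The job

Push the blue tilting bin under the shelf shut. Then take the linchpin from its wooden holder and, with its ring still open and towards you, press it gently down through the shelf's lug and the bin's tongue until its collar sits flat on the lug; then swing its sprung ring down over the pin's end so that it snaps locked, and let go. Do not force the pin, and leave the barrel, pebble, jar and sieve where they are.

Things in the scene. Friction and masses are not known exactly. Their poses are not given: they have to be found in the camera images.
- shelf: Fixed shelf of corrugated galvanized sheet. Origin on the table straight below lug_hole; x points from the robot into the shelf, y left, z up. The deck (300 mm wide, 240 mm deep, top 190 mm above the table) begins 36 mm behind the hole. From its front edge the lug sticks out towards the robot: a level steel plate 44 mm wide, 8 mm thick, its top level with the deck's.
- lug_hole (a point): Where the mouth of the lug's hole (in its top face) would be with the lug in mid-slot. Axes as the shelf's. Lug and bin together are bolted in slots, so the true hole is up to 12 mm left or right of this point (shelf's y), exact in x and height: find it by feel or by eye. It is vertical, 16 mm across, right through, in the middle of the lug's width; the lug's front edge is 15 mm in front of it.
- bin (a joint): Blue bin under the deck (160 mm wide): 0 shut on its stop, up to 0.42 rad swung forward. It turns about the shelf's y, 34 mm behind lug_hole, 20 mm above the table. The stiff hinge holds it where it is left, but let go when shut it springs back to about 0.02 rad, its tongue's hole then 3 mm too far forward: the pin's tapered nose draws it into line. Pushing it shut at the tongue takes 2 to 5 N.
- lug_front (a point): Middle of the lug's front edge (in mid-slot, at the lug's top). The bin's tongue, where to push it shut, is a level steel plate 30 mm wide, 8 mm thick, sticking out 69 mm forward from the top of its front panel. Shut, it lies 2 mm under the lug and ends 20 mm farther forward. Opened 0.28 rad its front edge is 40 mm farther forward still and 25 mm lower. Its hole: 17 mm, 35 mm behind that edge.
- holder: Wooden block, 46 mm square and 60 mm high, fixed to the table, in which the linchpin stands at the start with its collar on the block's top. Origin: centre of its underside.
- pin_grip (a point): Where to grip the linchpin (galvanized steel, about 0.25 kg, upright): in its flat head, 40 mm above the collar's underside, 12 mm below the head's top. The head is 14 mm thick along the pin's y, 18 mm wide along its x, from 5 to 52 mm above the collar's underside. The ring's pivots stick out 34 mm to the pin's +y and -y, 7 to 13 mm above the collar's underside: keep the fingertips above them.
- pin_collar (a point): Centre of the underside of the linchpin's round collar (24 mm across, 5 mm thick), which must rest flat on the lug. Axes: z up the pin, the open ring points to its -x. To go in and lock, the pin's x must lie along the shelf's x within about 0.15 rad, the ring towards the robot.
- pin_tip (a point): Tip of the linchpin, 44 mm below the collar's underside. The shank is round, 14 mm across from the collar to 32 mm below it, then tapers to 10 mm at the tip. It has 1 mm of play all round in the lug.
- ring (a joint): Ring of the linchpin, a D-shaped loop of 6 mm wire, 68 mm wide, pivoted 10 mm above the collar's underside about the pin's y. 0: open, pointing to the pin's -x, 0.18 rad above level. 1.75: locked, straight down round lug and tongue, its bow just under the pin's tip. Sprung over centre: before 0.45 rad it springs back open, past that it snaps locked. Pressing the bow takes 2 to 4 N at most.
- ring_bow (a point): Middle of the bow (far side) of the ring, on the wire's centre line, 64 mm from the pivot; the bow's straight part is 24 mm long. The place to press the ring down from above.
- barrel_mid (a point): Middle of the white rubber tumbler barrel (86 mm across, 106 mm high) standing on the back of the deck. A bystander.
- pebble: Underside of the green jade pebble, 42 mm across and 23 mm high, on the deck. A bystander.
- jar: Underside of the squat amber glass jar, 66 mm across and 60 mm high, on the deck. A bystander.
- sieve: Underside of the chrome sieve ring (open ring 96 mm across, 26 mm high) lying on the table. A bystander.

How it is judged:
By the outcome, as a careful person would: the job done as asked, in the order asked, and still so for the second after the job is handed in, with the robot touching nothing.
It also fails if it takes over 72 s, if anything falls off the work surface, if the arm or the gripper's body presses on something with over 40 N, if the wrist force passes 120 N, or if a joint passes its speed limit or range.

### The arm

A 6-joint arm with a two-finger parallel gripper is mounted at the origin on the work surface. World frame = base frame: x ahead of the robot, y to its left, z up, the work surface at z = 0. Lengths are in m, angles in rad, forces in N, time in s.
With the tool pointing down it reaches from about 0.3 to 0.875 m from the base axis. Payload 6.4 kg.
Tool frame: the origin (TCP) lies on the centre line of the jaws, within the pads' length; the fingertips stand 14 mm ahead of it and the grasp point (between the pads) lies 5 mm behind it; z points along the fingers, y is the direction in which the jaws open and shut (so a half turn about z gives the same grasp; the last joint's range is limited). The gripper opens to 85 mm and grips with 20 to 120 N. Pads are 22 mm wide; open, the fingers measure 114 mm over their backs; the gripper's body (76 mm by 85 mm) begins 54 mm behind the grasp point. The pads swing forward as they close: fully open they stand 13 mm farther back than shut.
Start: joints at [-1.461, 0.181, 1.607, -0, 1.354, -0.206], TCP at [0.179, -0.547, 0.245] pointing down, gripper open.
Joint ranges: [-2.99, 2.99], [-0.89, 2.07], [0.3, 2.58], [-1.14, 4.28], [0, 2.63], [-3.12, 3.12]. Speed limits (rad/s): [2.57, 2.57, 3.01, 3.14, 3.14, 3.14].

### API

Orientations are given as a unit quaternion [w, x, y, z].
In Python, from bench import * gives the robot as it stands.
- The arm moves only by the tool servo_tool, never from a script. Its argument "plan" is a list that holds one entry, the list of rows, each a list of 5 numbers: the shift along the world's x, y, z in m, then the turn about the world's z in rad, then the gripper command: -1 is shut, 1 is fully open, values between are in proportion. In form: [[[tx, ty, tz, roll, claw], ...]]. A call has 1 to 8 rows; each row shifts and turns the commanded pose from where the row before left it; what a row does not reach is not made up. A row lasts 1/10 s, in which the tool goes at most 50 mm and 8.59 degrees, less where a joint would pass 70% of its speed; a pose out of reach is approached as far as the arm can. A call with a gripper value outside its range is refused whole. The fingers move at their own pace and stop on an object; the grip force is fixed at half the most. Time passes only in rows, so rows that do not move let the fingers close. It gives the time, the measured TCP pose, the force and the opening at its end, in the units of the state.
- get_obs(): the state, without advancing time (a new reading comes with each control period).
- camera(name): name is "scene" or "top" or "wrist"; returns a dict with "img" (420x560x3 uint8, blue, green, red), "camera_matrix" (3x3 intrinsics, pixels), "rvec" (rotation vector, rad) and "tvec" (3), from world to camera coordinates, as OpenCV has them. Camera axes: x right, y down, z forward; pixel columns grow to the right and rows downward; lengths in m; the calibration is good to about 2 mm. A picture is of the moment at which its call begins. There is no depth.
- hand_in(): hands the job in, once; it reports no verdict.
Trained networks look in a picture, given as the dict that the camera call returned (one of the last four; its "shot" number tells which), for a name from the list of things; names that differ only in an ending like _2 or _b are one class to them, and where a whole thing is asked for, a point or a joint stands for the part that bears it (a point fixed in the world has none). Each returns a list of dicts, best first, with "conf" (0 to 1); they miss things now and then, are a little off and sometimes report something else, mostly with a low value. They report only what shows in the picture. A call takes as long as a camera call.
- trace(picture, thing): "mask" (420x560 bool, what is visible of it) and "rect" ([left, top, right, bottom] as shares, 0 to 1, of the picture: columns of its width, rows of its height, round what is visible of it).
- pinpoint(picture, thing): "centre" ([row, column] as shares, 0 to 1, of the picture: columns of its width, rows of its height: a listed point, or the origin of a listed thing).
The state is a dict: "time_s": time; "q": joint angles; "dq": joint speeds; "joint_efforts": joint torques, N m; "eef_pos": TCP position; "eef_rot": TCP orientation; "wrist_force": force on the tool from outside, world axes, zero at the start; "torque": the same for the moment, N m; "opening": opening from 0.0 (shut) to 1.0 (fully open).
Only numpy, scipy, OpenCV 4.12 (cv2) and the standard library are available. Lean on these libraries where they do the work, as an engineer would, in place of code of your own. Each camera call takes 0.05 s, during which the arm holds its last target.

## Working session

There is one attempt and no reset: what is moved stays moved. The work goes in short steps, Python scripts to look and compute and a tool call to move; the robot and the scene stay as the last step left them, time stands still between calls to the robot, and variables do not carry over. Pictures are saved under pics/ and viewed, and the job is handed in when it is done.

Besides the shell and the picture viewer there is one more tool, called as name(argument=value, ...), one argument or row to a line, values as JSON. servo_tool: Moves the arm, as the interface text tells. Its arguments: {"type":"object","properties":{"plan":{"type":"array"}},"required":["plan"]}

```bash
mkdir -p pics
cat > h.py <<'E'
from bench import *
import numpy as np, cv2
def P(c):
    R,_=cv2.Rodrigues(np.array(c['rvec'],float)); return np.array(c['camera_matrix'],float),R,np.array(c['tvec'],float).reshape(3)
def ray(c,px):  # px=(col,row)
    K,R,t=P(c); d=R.T@np.linalg.inv(K)@np.array([px[0],px[1],1.]); o=-R.T@t; return o,d/np.linalg.norm(d)
def onz(c,px,z):
    o,d=ray(c,px); return o+d*(z-o[2])/d[2]
def tri(rs):
    A=np.zeros((3,3));b=np.zeros(3)
    for o,d in rs:
        M=np.eye(3)-np.outer(d,d);A+=M;b+=M@o
    p=np.linalg.solve(A,b); return p,[np.linalg.norm((np.eye(3)-np.outer(d,d))@(p-o)) for o,d in rs]
def proj(c,p):
    K,R,t=P(c); v=K@(R@np.array(p)+t); return v[:2]/v[2]
def pp(c,n):
    return [(round(r['conf'],2),(r['centre'][1]*560,r['centre'][0]*420)) for r in pinpoint(c,n)]
E
python3 - <<'E'
from h import *
cs={n:camera(n) for n in("scene","top","wrist")}
for n,c in cs.items(): cv2.imwrite(f'pics/{n}0.png',c['img'])
for t in ["shelf","lug_hole","lug_front","holder","pin_grip","pin_collar","pin_tip","ring_bow","sieve","barrel_mid","jar","pebble"]:
    rs=[]
    for n in("scene","top","wrist"):
        r=pp(cs[n],t)
        if r: 
            print(t,n,[(a,np.round(b).tolist()) for a,b in r[:2]])
            if r[0][0]>.4: rs.append(ray(cs[n],r[0][1]))
    if len(rs)>1: p,e=tri(rs); print('   ->',p.round(4),np.round(e,4))
print(get_obs())
E
```

```text
shelf scene [(0.81, [262.0, 266.0])]
shelf top [(0.8, [282.0, 228.0])]
   -> [ 0.5327 -0.0262  0.0113] [0.0006 0.0006]
lug_hole scene [(0.83, [263.0, 209.0])]
lug_hole top [(0.86, [277.0, 224.0])]
   -> [ 0.5317 -0.0149  0.1733] [0.0011 0.0011]
lug_front scene [(0.74, [258.0, 201.0])]
lug_front top [(0.67, [277.0, 231.0])]
   -> [ 0.5167 -0.0167  0.186 ] [0.0008 0.0008]
holder scene [(0.75, [151.0, 296.0]), (0.58, [315.0, 204.0])]
holder top [(0.9, [165.0, 271.0])]
   -> [ 0.4192 -0.0097  0.0266] [0.2522 0.2522]
pin_grip scene [(0.42, [313.0, 207.0])]
pin_grip top [(0.61, [156.0, 270.0])]
   -> [ 0.4193  0.2745 -0.0244] [0.0129 0.0129]
pin_collar scene [(0.47, [318.0, 189.0])]
pin_collar top [(0.87, [164.0, 269.0])]
   -> [0.4362 0.2499 0.0564] [0.0042 0.0042]
pin_tip scene [(0.56, [316.0, 202.0])]
pin_tip top [(0.71, [162.0, 269.0])]
   -> [0.4285 0.2608 0.0044] [0.0024 0.0024]
ring_bow scene [(0.43, [308.0, 168.0])]
ring_bow top [(0.57, [149.0, 295.0])]
   -> [0.3764 0.2714 0.0881] [0.0005 0.0005]
sieve scene [(0.84, [154.0, 298.0])]
sieve top [(0.94, [379.0, 273.0])]
   -> [ 0.429
[... 391 characters left out ...]
0.047   0.197 ] [0.0017 0.0017]
{'time_s': 1.95, 'q': array([-1.46132909e+00,  1.80769493e-01,  1.60698765e+00,  2.89596099e-05,
        1.35377815e+00, -2.06284014e-01]), 'dq': array([-0.00020885, -0.00014746,  0.00068208, -0.00121548, -0.00101736,
        0.00089592]), 'joint_efforts': array([ 1.39198790e-03, -4.44834137e+01, -3.51667464e+01, -3.95479283e-04,
        7.02847028e-04,  2.62265814e-05]), 'eef_pos': array([ 0.17859229, -0.54659385,  0.2453116 ]), 'eef_rot': array([2.93290552e-05, 9.87563996e-01, 1.57217532e-01, 1.27359554e-05]), 'wrist_force': array([-0.32152198, -0.49124051, -0.87296997]), 'torque': array([ 0.03677401,  0.07024278, -0.00963581]), 'opening': 1.003579527306943}
```

View images.

View pics/scene0.png

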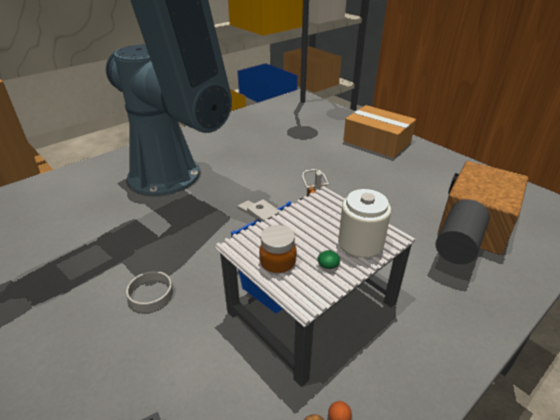

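View pics/top0.png

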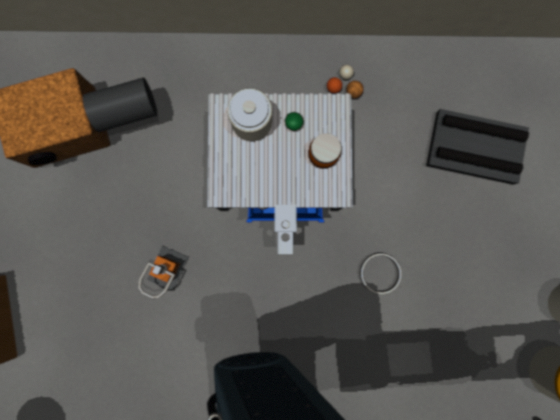

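Run:
```python
import cv2
a=cv2.imread('pics/scene0.png')[150:290,200:360];b=cv2.imread('pics/top0.png')
cv2.imwrite('pics/z1.png',cv2.resize(a,None,fx=5,fy=4.2,interpolation=2)[:600,:800])
cv2.imwrite('pics/z2.png',cv2.hconcat([cv2.resize(b[235:315,125:205],(400,400),interpolation=2),cv2.resize(b[190:270,240:320],(400,400),interpolation=2)]))
```

```text
(no output)
```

View pics/z1.png

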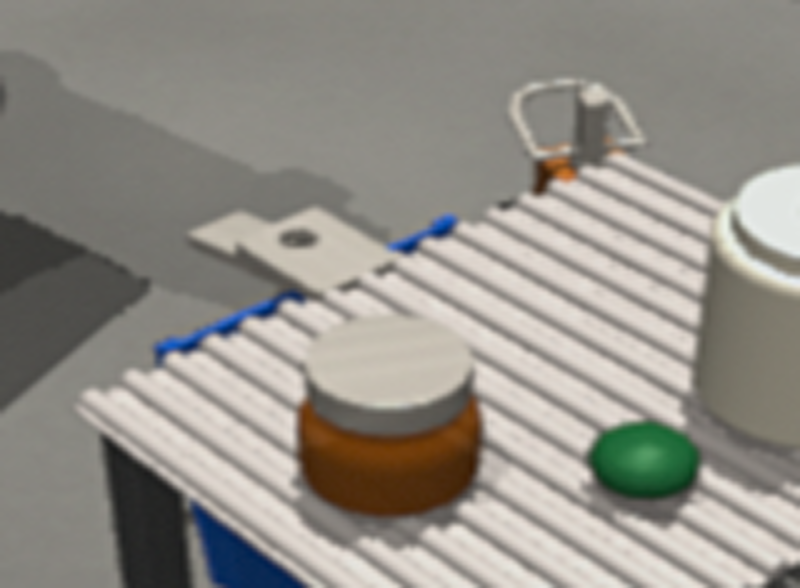

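View pics/z2.png

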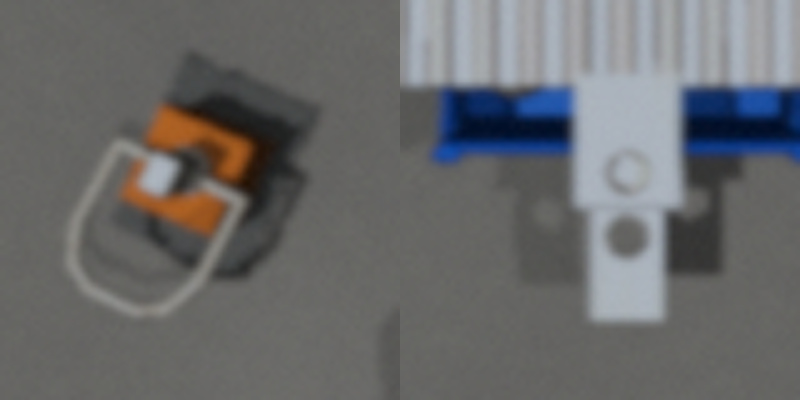

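Run:
```python
from h import *
c=camera("top"); s=camera("scene")
print('hole top',onz(c,(285.6,224.4),.19),'scene',onz(s,(259.6,206.7),.19)); print(tri([ray(c,(285.6,224.4)),ray(s,(259.6,206.7))]))
for n,m in(("deckL",(208,207)),("deckR",(352.5,207)),("deckBL",(209,95)),("deckBR",(351,94)),("tonguehole",(285.4,237.2))): print(n,onz(c,m,.19 if n[0]=='d' else .17).round(4))
a=onz(c,(149,264.),.07);b=onz(c,(173,274.),.07);print('pivots',a,b,np.linalg.norm(a-b),(a+b)/2)
d=a-b;print('pin y ang',np.arctan2(d[1],d[0]),'x ang',np.arctan2(d[1],d[0])-np.pi/2)
print('bow',onz(c,(153,297.4),.0815))
for t in("holder",):
  r=trace(c,t)[0]; m=r['mask'].astype(np.uint8); print(r['conf'],r['rect'],cv2.minAreaRect(np.argwhere(m)[:,::-1].astype(np.float32)))
print('headtop scene',tri([ray(c,(156.4,269.6)),ray(s,(200+594/5,150+92/4.2))]))
print('cam top',ray(c,(280,210))[0], 'scene',ray(s,(280,210))[0])
for k in range(2):
  print(pp(camera("top"),"lug_hole")[:1],pp(camera("top"),"pin_collar")[:1])
```

```text
hole top [ 0.53160779 -0.03262787  0.19      ] scene [ 0.53729502 -0.0307793   0.19      ]
(array([ 0.53321487, -0.03072392,  0.18748403]), [np.float64(0.0024364482264682915), np.float64(0.002436448226468346)])
deckL [0.5655 0.1279 0.19  ]
deckR [ 0.5693 -0.1703  0.19  ]
deckBL [0.8021 0.1314 0.19  ]
deckBR [ 0.8081 -0.1672  0.19  ]
tonguehole [ 0.5059 -0.0329  0.17  ]
pivots [0.44394329 0.27719907 0.07      ] [0.42185299 0.22150272 0.07      ] 0.05991715393555878 [0.43289814 0.24935089 0.07      ]
pin y ang 1.193206953822004 x ang -0.3775893729728925
bow [0.36934674 0.26264343 0.0815    ]
0.87 [0.2548, 0.5881, 0.3352, 0.686] ((168.05059814453125, 267.9423522949219), (29.928897857666016, 37.301979064941406), 22.833654403686523)
headtop scene (array([0.43454342, 0.25149568, 0.11159127]), [np.float64(0.002494516328046062), np.float64(0.0024945163280460265)])
cam top [ 0.47201453 -0.01261718  1.17387873] scene [ 1.08384223 -0.44904742  0.70316134]
[(0.68, (276.69599999999997, 223.608))] [(0.75, (166.37599999999998, 267.918))]
[] [(0.78, (161.728, 267.70799999999997))]
```

servo_tool(
  plan=[
    [[0.02,0.043,0,-0.08,-1],[0.02,0.043,0,-0.08,-1],[0.02,0.043,0,-0.08,-1],[0.02,0.043,0,-0.07,-1],[0.02,0.043,0,0,-1],[0.02,0.043,0,0,-1],[0.02,0.043,0,0,-1],[0.02,0.043,0,0,-1]],
  ],
)

```text
time_s: 3.3
eef_pos: [0.339, -0.2009, 0.2456]
eef_rot: [0.0, 1.0, 0.003, 0.0]
wrist_force: [0.8, -0.3, -0.1]
opening: -0.003
```

servo_tool(
  plan=[
    [[0.02,0.043,0,0,-1],[0.02,0.043,0,0,-1],[0.02,0.043,0,0,-1],[0.02,0.043,0,0,-1],[0,0,0,0,-1],[0,0,0,0,-1]],
  ],
)

```text
time_s: 3.9
eef_pos: [0.4187, -0.0295, 0.2453]
eef_rot: [0.0, 1.0, 0.005, -0.0]
wrist_force: [-0.1, -0.7, 0.6]
opening: 0.004
```

Run:
```python
from h import *
o=get_obs();print(o['time_s'],o['eef_pos'],o['eef_rot'],o['wrist_force'],o['opening'])
c=camera("wrist"); cv2.imwrite('pics/w1.png',c['img']); np.save('w1.npy',c,allow_pickle=True)
print(pp(c,"lug_hole"),pp(c,"lug_front"))
```

```text
3.9 [ 0.41868507 -0.02945021  0.24531227] [ 1.93218804e-04  9.99988324e-01  4.82723256e-03 -1.15333612e-04] [-0.13562385 -0.71578209  0.61940166] 0.0038385711779038226
[(0.83, (256.312, 13.818))] [(0.75, (260.12, 46.410000000000004))]
```

View pics/w1.png

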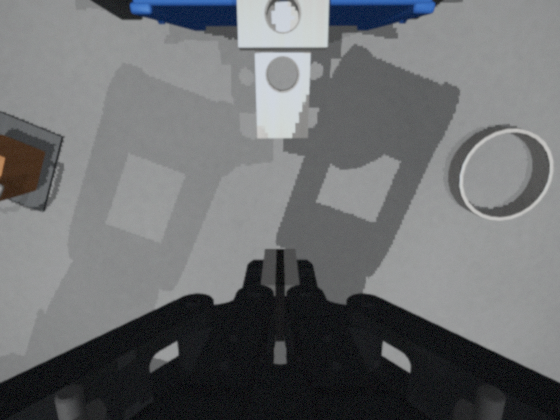

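Run:
```python
from h import *
c=np.load('w1.npy',allow_pickle=True).item()
print('hole',onz(c,(283,14.5),.19),onz(c,(238,47),.19),onz(c,(328,47),.19))
print('edge',onz(c,(257,138),.162),onz(c,(309,138),.162))
```

```text
hole [ 0.53319101 -0.03067495  0.19      ] [ 0.51861121 -0.00866952  0.19      ] [ 0.51902359 -0.05302139  0.19      ]
edge [ 0.47303034 -0.01587026  0.162     ] [ 0.47332607 -0.04742214  0.162     ]
```

servo_tool(
  plan=[
    [[0,-0.002,-0.032,0,-1],[0,0,-0.032,0,-1],[0,0,-0.032,0,-1],[0.015,0,0,0,-1],[0.01,0,0,0,-1]],
  ],
)

```text
time_s: 4.55
eef_pos: [0.4434, -0.0342, 0.1485]
eef_rot: [-0.0, 1.0, 0.001, -0.001]
wrist_force: [0.3, -0.6, -0.5]
opening: 0.005
```

servo_tool(
  plan=[
    [[0.01,0.003,0,0,-1],[0.008,0,0,0,-1],[0.008,0,0,0,-1],[0.006,0,0,0,-1],[0.004,0,0,0,-1],[0.003,0,0,0,-1]],
  ],
)

```text
time_s: 5.15
eef_pos: [0.4826, -0.0296, 0.1525]
eef_rot: [0.0, 1.0, 0.003, -0.001]
wrist_force: [-23.7, 3.7, 40.7]
opening: -0.004
```

servo_tool(
  plan=[
    [[-0.012,0,0,0,-1],[-0.012,0,0.0,0,-1],[0,0,0.02,0,-1],[0,0,0,0,-1]],
  ],
)

```text
time_s: 5.55
eef_pos: [0.4597, -0.0299, 0.171]
eef_rot: [0.001, 1.0, 0.003, 0.002]
wrist_force: [0.8, 0.4, 0.1]
opening: -0.0
```

Run:
```python
from h import *
c=camera("wrist"); s=camera("scene")
o=get_obs();print(o['time_s'],o['eef_pos'],o['wrist_force'])
np.save('w2.npy',c,allow_pickle=True)
cv2.imwrite('pics/w2.png',cv2.hconcat([c['img'][:,100:460],cv2.resize(s['img'][100:310,180:400],None,fx=2,fy=2)]))
```

```text
5.65 [ 0.45890603 -0.02967339  0.1693374 ] [ 0.50445995  0.33328646 -0.30015621]
```

View pics/w2.png

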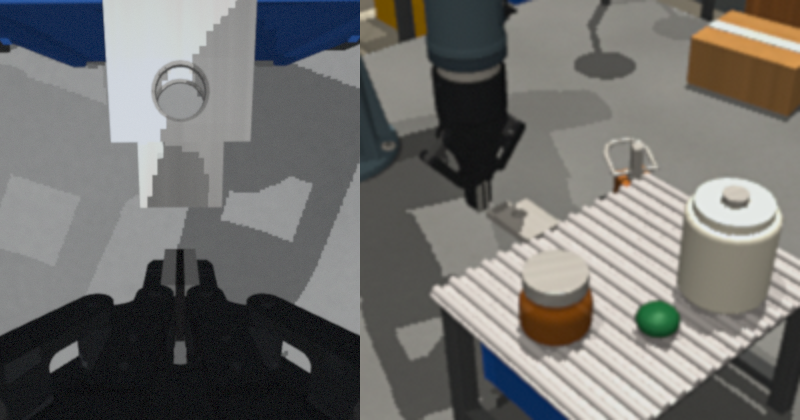

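servo_tool(
  plan=[
    [[0.012,0,0,0,-1],[0.009,0,0,0,-1],[0.003,0,0,0,-1],[0.002,0,0,0,-1],[0,0,0,0,-1]],
  ],
)

```text
time_s: 6.15
eef_pos: [0.4842, -0.0295, 0.1686]
eef_rot: [-0.0, 1.0, 0.003, -0.001]
wrist_force: [-3.1, -0.5, 0.4]
opening: 0.001
```

servo_tool(
  plan=[
    [[0.002,0,0,0,-1],[0.001,0,0,0,-1],[0,0,0,0,-1]],
  ],
)

```text
time_s: 6.45
eef_pos: [0.4871, -0.0294, 0.169]
eef_rot: [-0.0, 1.0, 0.003, -0.001]
wrist_force: [-4.3, 0.0, 2.4]
opening: 0.001
```

servo_tool(
  plan=[
    [[0.0015,0,0,0,-1],[0.0015,0,0,0,-1],[0,0,0,0,-1]],
  ],
)

```text
time_s: 6.75
eef_pos: [0.4873, -0.0293, 0.1688]
eef_rot: [-0.0, 1.0, 0.003, -0.004]
wrist_force: [-18.6, -0.5, 12.8]
opening: 0.001
```

servo_tool(
  plan=[
    [[-0.02,0,0,0,-1],[-0.015,0,0.03,0,-1],[-0.01,0.03,0.03,0,-1]],
  ],
)

```text
time_s: 7.05
eef_pos: [0.4449, -0.001, 0.2292]
eef_rot: [0.0, 1.0, 0.001, -0.001]
wrist_force: [1.8, 0.4, 1.2]
opening: 0.004
```

Run:
```python
from h import *
c=camera("wrist"); 
o=get_obs();print(o['time_s'],o['eef_pos'],o['wrist_force'])
np.save('w3.npy',c,allow_pickle=True)
cv2.imwrite('pics/w3.png',c['img'])
```

```text
7.1 [0.44624283 0.00307811 0.23466146] [2.12539036 4.52905264 3.91499394]
```

View pics/w3.png

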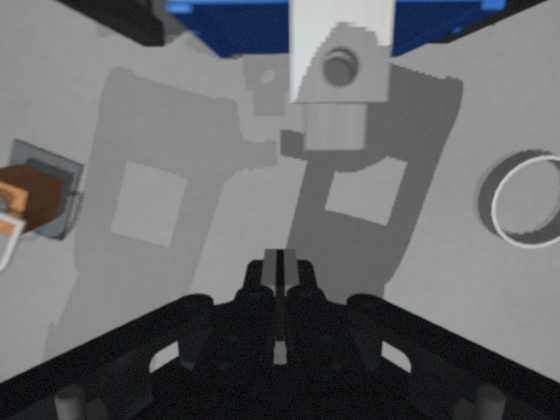

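servo_tool(
  plan=[
    [[-0.01,0.04,0.02,0,1],[-0.01,0.04,0.01,0,1],[-0.01,0.04,0,0,1],[-0.01,0.04,0,0,1],[-0.01,0.045,0,0,1],[-0.01,0.045,0,0,1],[0,0,0,0,1]],
  ],
)

```text
time_s: 7.8
eef_pos: [0.3842, 0.2552, 0.2594]
eef_rot: [-0.001, 1.0, 0.006, 0.0]
wrist_force: [1.0, -1.0, -0.8]
opening: 1.001
```

Run:
```python
from h import *
c=camera("wrist"); 
o=get_obs();print(o['time_s'],o['eef_pos'],o['eef_rot'],o['wrist_force'])
np.save('w4.npy',c,allow_pickle=True)
cv2.imwrite('pics/w4.png',c['img'])
for t in("pin_grip","pin_collar","ring_bow"): print(t,pp(c,t)[:2])
```

```text
7.85 [0.3848692  0.25305978 0.25922153] [-4.51704549e-04  9.99983400e-01  5.72643909e-03  4.50482949e-04] [ 0.42104655 -0.68091526  0.41548353]
pin_grip [(0.93, (283.30400000000003, 134.48399999999998))]
pin_collar [(0.71, (282.8, 136.29))]
ring_bow [(0.98, (254.18400000000003, 196.812))]
```

View pics/w4.png

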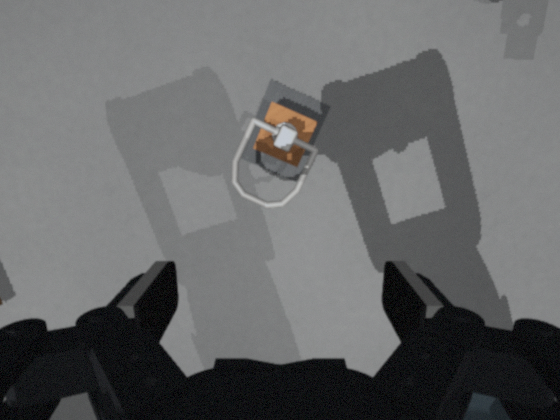

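Run:
```python
from h import *
c=np.load('w4.npy',allow_pickle=True).item()
a=onz(c,(254,121),.07);b=onz(c,(316,151),.07);w=onz(c,(254.2,196.8),.0815)
d=a-b;print(a,b,np.linalg.norm(d),(a+b)/2,np.arctan2(d[1],d[0])-np.pi/2)
g=onz(c,(283.3,134.5),.10);print('grip',g, 'top',onz(c,(286,134.5),.112)); k=(a+b)/2-w;print('bow',w,np.arctan2(k[1],k[0]),np.linalg.norm(k))
k=g-w;print(np.arctan2(k[1],k[0]),np.linalg.norm(k[:2]))
# head top minarea, segmentation
im=c['img'][95:215,215:340];cv2.imwrite('pics/z4.png',cv2.resize(im,None,fx=4.8,fy=4.8,interpolation=2))
c3=np.load('w3.npy',allow_pickle=True).item();print('hole',onz(c3,(341.5,67),.19),onz(c3,(291,102),.19),onz(c3,(387,101),.19))
```

```text
[0.4472482  0.27902287 0.07      ] [0.42121512 0.22217921 0.07      ] 0.06252137543751606 [0.43423166 0.25060104 0.07      ] -0.42946765841807966
grip [0.43713912 0.25270646 0.1       ] top [0.43774524 0.25066893 0.112     ]
bow [0.37993162 0.27846789 0.0815    ] -0.47415274913577204 0.06210720938100961
-0.4231163581139529 0.0627403245107657
hole [ 0.53371864 -0.02976539  0.19      ] [ 0.51844993 -0.00691492  0.19      ] [ 0.51897562 -0.05174096  0.19      ]
```

View pics/z4.png

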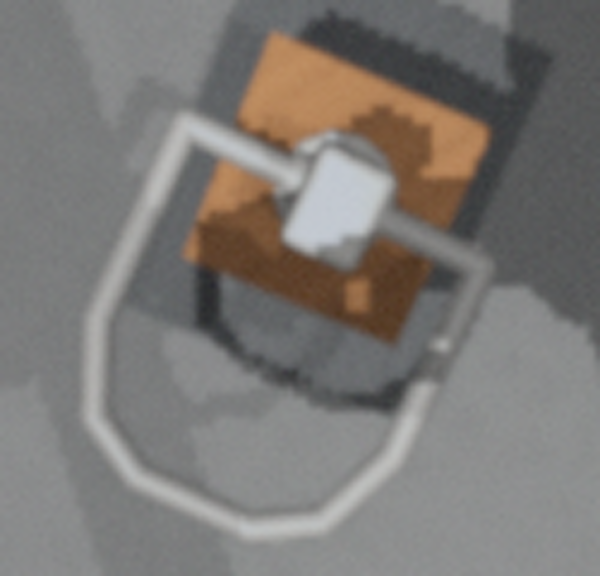

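servo_tool(
  plan=[
    [[0.025,-0.001,0,-0.145,1],[0.025,-0.001,0,-0.145,1],[0,0,-0.02,-0.145,1],[0,0,-0.03,-0.005,1],[0,0,-0.03,0,1],[0,0,0,0,1]],
  ],
)

```text
time_s: 8.6
eef_pos: [0.4335, 0.2459, 0.1753]
eef_rot: [0.002, 0.976, -0.217, -0.003]
wrist_force: [-1.0, -0.3, -0.2]
opening: 0.999
```

Run:
```python
from h import *
c=camera("wrist"); 
o=get_obs();print(o['time_s'],o['eef_pos'],o['eef_rot'],o['wrist_force'])
cv2.imwrite('pics/w5.png',c['img'])
print(proj(c,o['eef_pos']))
p=o['eef_pos'].copy()
for z in (.1,.112): p[2]=z;print(z,proj(c,p))
for t in("pin_grip",): 
  r=pp(c,t)[:2];print(t,r,[onz(c,k[1],.1) for k in r])
```

```text
8.65 [0.43486422 0.24661165 0.17772645] [ 0.00109107  0.97623697 -0.2166945  -0.00191699] [-0.21160105 -0.52358683  0.90410228]
[276.24005063 285.81164901]
0.1 [276.80697834 225.7186971 ]
0.112 [276.74687504 232.08949997]
pin_grip [(0.77, (270.872, 230.11800000000002))] [array([0.43382129, 0.25121611, 0.1       ])]
```

View pics/w5.png

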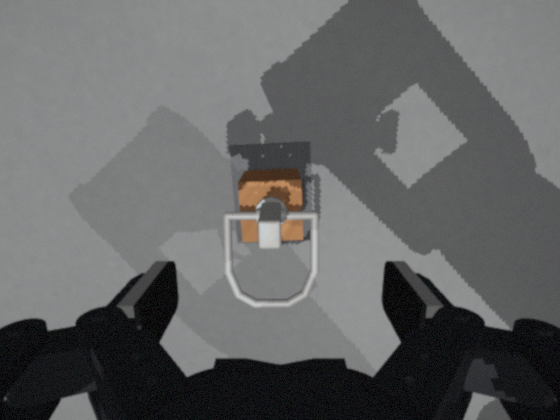

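servo_tool(
  plan=[
    [[0.001,0.0045,-0.02,0,1],[0,0,-0.02,0,1],[0,0,-0.02,0,1],[0,0,-0.02,0,1],[0,0,0,0,1]],
  ],
)

```text
time_s: 9.2
eef_pos: [0.4364, 0.2524, 0.099]
eef_rot: [0.0, 0.976, -0.216, -0.001]
wrist_force: [-0.3, -0.1, 0.6]
opening: 1.006
```

Run:
```python
from h import *
c=camera("wrist"); 
o=get_obs();print(o['time_s'],o['eef_pos'],o['eef_rot'],o['wrist_force'])
cv2.imwrite('pics/w6.png',c['img'])
```

```text
9.25 [0.4372035  0.25268182 0.10018457] [-4.31597713e-05  9.76456793e-01 -2.15713039e-01  1.15328226e-04] [0.84737378 0.55184816 0.47947631]
```

View pics/w6.png

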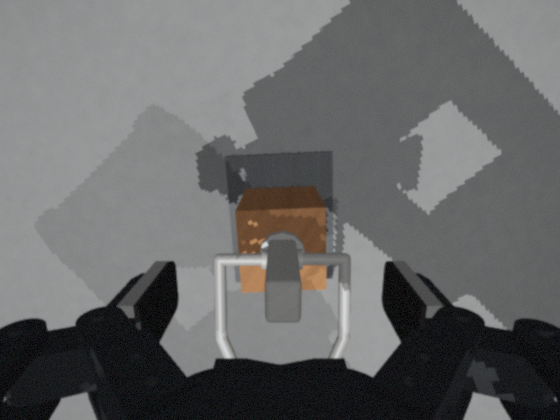

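servo_tool(
  plan=[
    [[-0.0015,0,-0.003,0,1],[0,0,0,0,-0.2],[0,0,0,0,-1],[0,0,0,0,-1],[0,0,0,0,-1],[0,0,0,0,-1]],
  ],
)

```text
time_s: 9.85
eef_pos: [0.4352, 0.2529, 0.0965]
eef_rot: [0.0, 0.977, -0.215, 0.0]
wrist_force: [2.1, 4.3, 7.9]
opening: 0.153
```

Run:
```python
from h import *
c=camera("wrist"); 
o=get_obs();print(o['time_s'],o['eef_pos'],o['eef_rot'],o['wrist_force'],o['opening']*85)
cv2.imwrite('pics/w7.png',c['img'])
```

```text
9.9 [0.43520628 0.25297847 0.09652117] [-5.50826216e-05  9.76533974e-01 -2.15363373e-01  1.06723370e-04] [-0.42605417 -0.75790554  2.85631156] 12.684577346045677
```

View pics/w7.png

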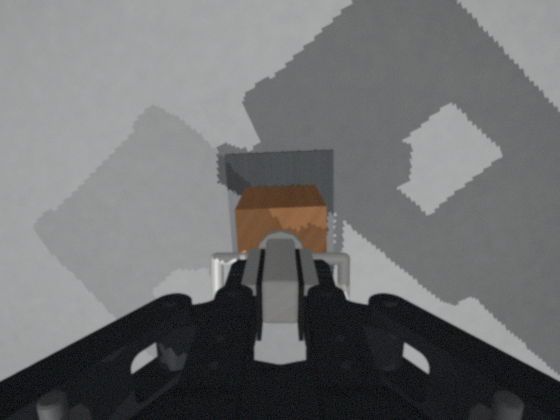

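servo_tool(
  plan=[
    [[0,0,0.015,0,-1],[0,0,0.03,0,-1],[0,0,0.04,0,-1],[0,0,0.04,0.1,-1],[0,-0.03,0.04,0.11,-1],[0,-0.04,0.04,0.11,-1],[0.01,-0.045,0,0.11,-1],[0.015,-0.045,0,0,-1]],
  ],
)

```text
time_s: 10.7
eef_pos: [0.4601, 0.0966, 0.298]
eef_rot: [-0.0, 1.0, 0.0, 0.001]
wrist_force: [0.7, 0.5, -3.9]
opening: 0.156
```

servo_tool(
  plan=[
    [[0.015,-0.045,0,0,-1],[0.015,-0.04,0,0,-1],[0.015,-0.035,0,0,-1],[0,0,0,0,-1],[0,0,0,0,-1]],
  ],
)

```text
time_s: 11.2
eef_pos: [0.5047, -0.0229, 0.2957]
eef_rot: [-0.001, 1.0, -0.003, -0.001]
wrist_force: [-0.8, 0.7, -1.7]
opening: 0.15
```

Run:
```python
from h import *
w=camera("wrist");s=camera("scene");t=camera("top")
o=get_obs();print(o['time_s'],o['eef_pos'],o['eef_rot'],o['wrist_force'],o['opening']*85)
for n,c in(("w",w),("s",s),("t",t)):
  np.save(n+'8.npy',c,allow_pickle=True); cv2.imwrite(f'pics/{n}8.png',c['img'])
p=o['eef_pos']
for n in("pin_collar","pin_tip","ring_bow"):
  rs=[]
  for k,c in(("w",w),("s",s),("t",t)):
    r=pp(c,n)
    if r: print(n,k,r[0]); rs.append(ray(c,r[0][1]))
  if len(rs)>1: print(tri(rs),tri(rs)[0]-p)
```

```text
11.35 [ 0.50457027 -0.02133448  0.29628652] [-2.66690559e-04  9.99998785e-01 -1.48005568e-03 -4.10646182e-04] [-0.1808037  -0.25029378 -2.26346717] 13.079778789820413
pin_collar w (0.71, (279.216, 250.48800000000003))
pin_collar s (0.63, (251.88799999999998, 171.78))
(array([ 0.50461101, -0.02297434,  0.25728168]), [np.float64(0.0005831745440989318), np.float64(0.000583174544098905)]) [ 4.07314700e-05 -1.63986137e-03 -3.90048396e-02]
pin_tip w (0.94, (278.376, 228.102))
pin_tip s (0.92, (253.4, 186.98399999999998))
(array([ 0.50479875, -0.02187504,  0.21949017]), [np.float64(0.0012363614102191924), np.float64(0.0012363614102190845)]) [ 0.00022847 -0.00054056 -0.07679635]
ring_bow s (0.49, (229.82399999999998, 146.118))
ring_bow t (0.45, (281.176, 271.69800000000004))
(array([ 0.43756623, -0.0248358 ,  0.28949007]), [np.float64(0.0016828930652056774), np.float64(0.0016828930652057355)]) [-0.06700405 -0.00350132 -0.00679645]
```

View pics/w8.png

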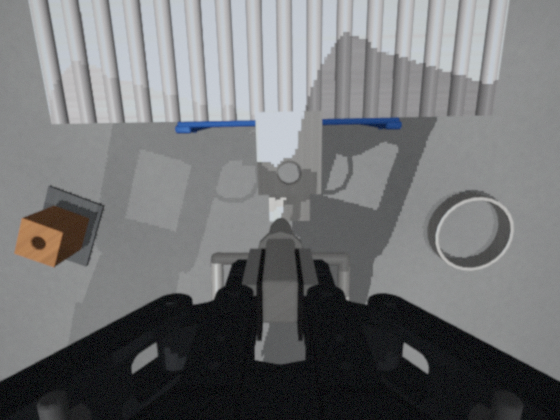

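View pics/s8.png

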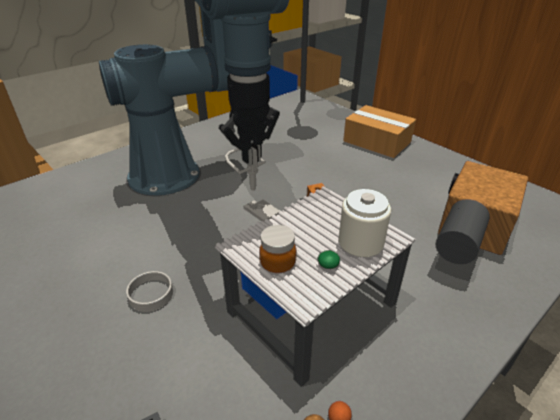

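Run:
```python
from h import *
c=np.load('w8.npy',allow_pickle=True).item(); im=c['img'][105:260,235:345];cv2.imwrite('pics/z8.png',cv2.resize(im,None,fx=5,fy=3.85*1,interpolation=2)) 
im=c['img'][150:195,265:315];cv2.imwrite('pics/z8b.png',cv2.resize(im,None,fx=12,fy=12,interpolation=2)) 
for p in((289,172.5),(288,173)): print(onz(c,p,.19))
print('tip',onz(c,(278.4,228.1),.2158))
print('lug',onz(c,(257,194),.19),onz(c,(321,193),.19))
```

```text
[ 0.53427547 -0.03011161  0.19      ]
[ 0.53393295 -0.02942288  0.19      ]
tip [ 0.50261797 -0.02270359  0.2158    ]
lug [ 0.51925125 -0.00770556  0.19      ] [ 0.51968645 -0.05250924  0.19      ]
```

View pics/z8b.png

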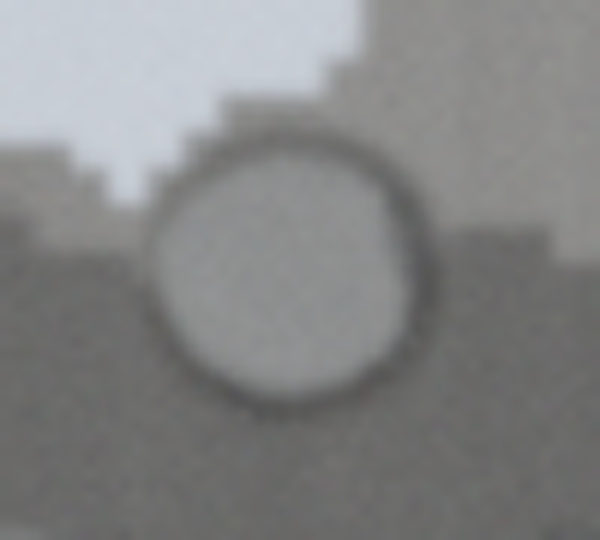

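View pics/z8.png

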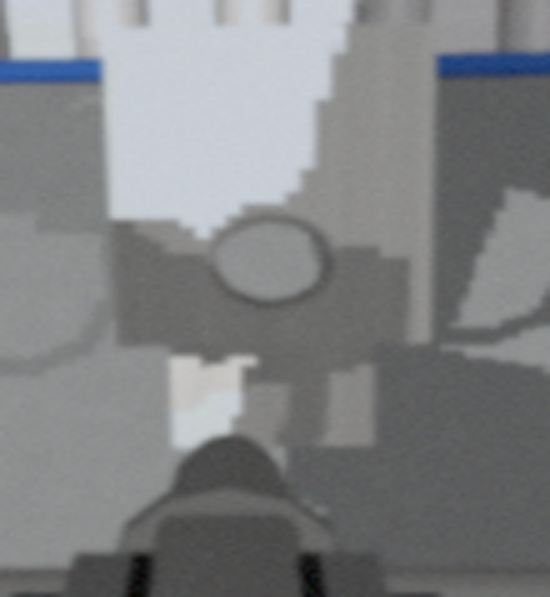

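servo_tool(
  plan=[
    [[0.015,-0.0035,0,0.005,-1],[0.015,-0.0035,0,0.005,-1],[0,0,-0.01,0,-1],[0,0,0,0,-1],[0,0,0,0,-1]],
  ],
)

```text
time_s: 12.3
eef_pos: [0.5341, -0.0291, 0.2857]
eef_rot: [-0.0, 1.0, 0.003, -0.001]
wrist_force: [-0.4, 0.3, -2.1]
opening: 0.153
```

Run:
```python
from h import *
w=camera("wrist");print(get_obs()['eef_pos']);s=camera("scene");print(get_obs()['eef_pos'])
o=get_obs();print(o['time_s'],o['eef_pos'],o['eef_rot'],o['wrist_force'],o['opening']*85)
for n,c in(("w",w),("s",s)):
  np.save(n+'9.npy',c,allow_pickle=True)
cv2.imwrite('pics/a9.png',cv2.resize(w['img'][140:290,230:350],(640,800*1))[:600])
cv2.imwrite('pics/b9.png',cv2.resize(s['img'][140:240,200:320],None,fx=6,fy=6,interpolation=2))
for n in("pin_collar","pin_tip"):
  rs=[]
  for k,c in(("w",w),("s",s)):
    r=pp(c,n)
    if r: print(n,k,r[0]); rs.append(ray(c,r[0][1]))
  if len(rs)>1: print(tri(rs))
```

```text
[ 0.53439857 -0.02916718  0.28626526]
[ 0.53462043 -0.02924556  0.28663384]
12.4 [ 0.53462043 -0.02924556  0.28663384] [-4.39878945e-05  9.99995739e-01  2.91515478e-03 -1.48084173e-04] [ 0.01490864  0.02764725 -2.5443467 ] 13.070001206952439
pin_collar w (0.59, (279.32800000000003, 247.296))
pin_collar s (0.6, (259.28000000000003, 184.086))
(array([ 0.53530051, -0.02902951,  0.24524318]), [np.float64(0.0009247203854322217), np.float64(0.0009247203854322221)])
pin_tip w (0.71, (278.488, 226.506))
pin_tip s (0.56, (258.608, 198.282))
(array([ 0.53376433, -0.02930129,  0.20889111]), [np.float64(0.0004484964208381272), np.float64(0.00044849642083822223)])
```

View pics/a9.png

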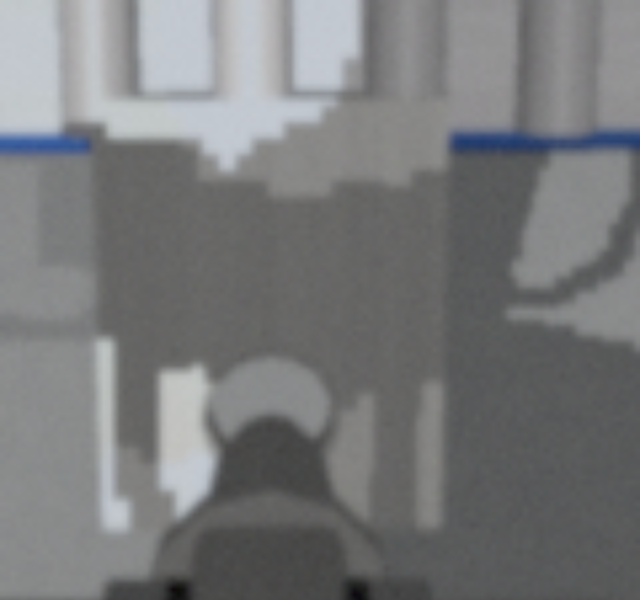

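View pics/b9.png

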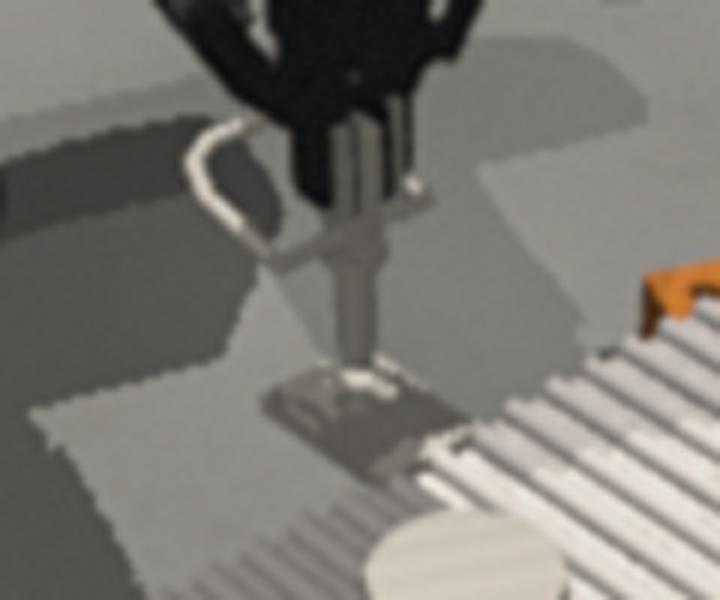

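Run:
```python
from h import *
w=np.load('w9.npy',allow_pickle=True).item();s=np.load('s9.npy',allow_pickle=True).item()
print('hole top edge minus 8mm',onz(w,(280.6,207),.19)-[.008,0,0])
for y in(216,217.5,219): print(onz(w,(280.6,y),.19))
print('tip far edge', onz(w,(280.8,140+417/5.333),.2065)-[.005,0,0], 'nearer')
h=np.array([.5337,-.0304,.19])
print(proj(s,h),proj(s,h+[0,0,.0165]),proj(s,[.5343,-.0292,.2065]))
```

```text
hole top edge minus 8mm [ 0.53381909 -0.03031474  0.19      ]
[ 0.53546317 -0.03035402  0.19      ]
[ 0.53439491 -0.03036063  0.19      ]
[ 0.53332406 -0.03036725  0.19      ]
tip far edge [ 0.5338762  -0.03043638  0.2065    ] nearer
[258.6675585  205.85382074] [258.41960373 199.46349188] [259.05380319 199.36954422]
```

servo_tool(
  plan=[
    [[0,0,-0.008,0,-1],[0,0,-0.006,0,-1],[0,0,-0.004,0,-1],[0,0,-0.003,0,-1],[0,0,0,0,-1]],
  ],
)

```text
time_s: 13.1
eef_pos: [0.5348, -0.0294, 0.2649]
eef_rot: [-0.0, 1.0, 0.003, -0.001]
wrist_force: [-1.1, 0.1, -1.8]
opening: 0.155
```

servo_tool(
  plan=[
    [[0,0,-0.003,0,-1],[0,0,-0.003,0,-1],[0,0,0,0,-1]],
  ],
)

```text
time_s: 13.4
eef_pos: [0.535, -0.0295, 0.2596]
eef_rot: [0.0, 1.0, 0.003, -0.0]
wrist_force: [-0.3, -0.8, -0.3]
opening: 0.151
```

servo_tool(
  plan=[
    [[0,0,-0.003,0,-1],[0,0,-0.002,0,-1],[0,0,0,0,-1]],
  ],
)

```text
time_s: 13.7
eef_pos: [0.5344, -0.0294, 0.2541]
eef_rot: [-0.0, 1.0, 0.003, -0.001]
wrist_force: [-3.2, -0.9, -0.4]
opening: 0.151
```

servo_tool(
  plan=[
    [[0,0,-0.003,0,-1],[0,0,-0.002,0,-1],[0,0,0,0,-1]],
  ],
)

```text
time_s: 14.0
eef_pos: [0.5346, -0.0293, 0.2488]
eef_rot: [-0.0, 1.0, 0.003, -0.001]
wrist_force: [-4.3, 0.1, -2.3]
opening: 0.153
```

servo_tool(
  plan=[
    [[0,0,-0.003,0,-1],[0,0,-0.003,0,-1],[0,0,0,0,-1]],
  ],
)

```text
time_s: 14.3
eef_pos: [0.5349, -0.0294, 0.2428]
eef_rot: [-0.0, 1.0, 0.003, -0.0]
wrist_force: [-3.7, -0.4, -3.1]
opening: 0.151
```

servo_tool(
  plan=[
    [[0,0,-0.004,0,-1],[0,0,-0.004,0,-1],[0,0,0,0,-1]],
  ],
)

```text
time_s: 14.6
eef_pos: [0.5349, -0.0294, 0.2348]
eef_rot: [-0.0, 1.0, 0.003, -0.0]
wrist_force: [-3.0, 0.2, -3.5]
opening: 0.151
```

servo_tool(
  plan=[
    [[0,0,-0.003,0,-1],[0,0,-0.002,0,-1],[0,0,0,0,-1]],
  ],
)

```text
time_s: 14.9
eef_pos: [0.535, -0.0294, 0.2303]
eef_rot: [-0.0, 1.0, 0.003, -0.0]
wrist_force: [-3.4, -0.9, -3.0]
opening: 0.151
```

servo_tool(
  plan=[
    [[0,0,-0.0015,0,-1],[0,0,-0.0015,0,-1],[0,0,0,0,-1]],
  ],
)

```text
time_s: 15.2
eef_pos: [0.535, -0.0294, 0.2275]
eef_rot: [-0.0, 1.0, 0.003, -0.0]
wrist_force: [-4.0, -0.4, -2.3]
opening: 0.15
```

servo_tool(
  plan=[
    [[0,0,-0.001,0,-1],[0,0,0,0,-1]],
  ],
)

```text
time_s: 15.4
eef_pos: [0.535, -0.0294, 0.2267]
eef_rot: [0.0, 1.0, 0.003, -0.0]
wrist_force: [-4.6, -0.4, -0.6]
opening: 0.15
```

servo_tool(
  plan=[
    [[0,0,-0.0007,0,-1],[0,0,0,0,-1]],
  ],
)

```text
time_s: 15.6
eef_pos: [0.5351, -0.0294, 0.2265]
eef_rot: [0.0, 1.0, 0.003, -0.0]
wrist_force: [-6.1, 0.1, 3.0]
opening: 0.152
```

servo_tool(
  plan=[
    [[0,0,0,0,-0.3],[0,0,0,0,0.2],[0,0,0,0,0.4],[0,0,0,0,0.4]],
  ],
)

```text
time_s: 16.0
eef_pos: [0.5357, -0.0295, 0.2264]
eef_rot: [0.0, 1.0, 0.003, 0.001]
wrist_force: [-0.1, -0.2, -0.5]
opening: 0.693
```

Run:
```python
from h import *
w=camera("wrist");s=camera("scene")
o=get_obs();print(o['time_s'],o['eef_pos'],o['eef_rot'],o['wrist_force'],o['opening']*85)
cv2.imwrite('pics/a10.png',cv2.resize(w['img'],(560,420)))
cv2.imwrite('pics/b10.png',cv2.resize(s['img'][140:240,200:320],None,fx=6,fy=6,interpolation=2))
```

```text
16.1 [ 0.53538503 -0.02946244  0.22609466] [3.24486765e-05 9.99995767e-01 2.88757943e-03 3.56392683e-04] [-0.79092945 -0.32475405  0.23915815] 59.18883921920043
```

View pics/a10.png

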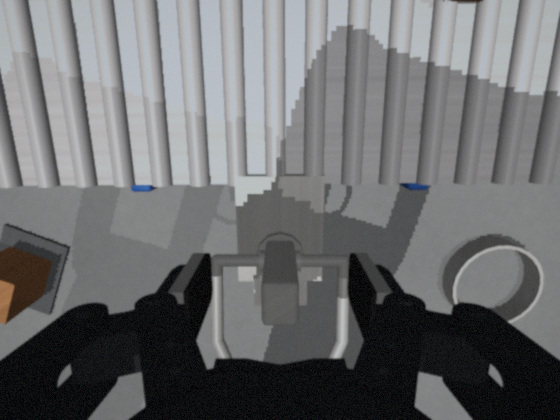

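View pics/b10.png

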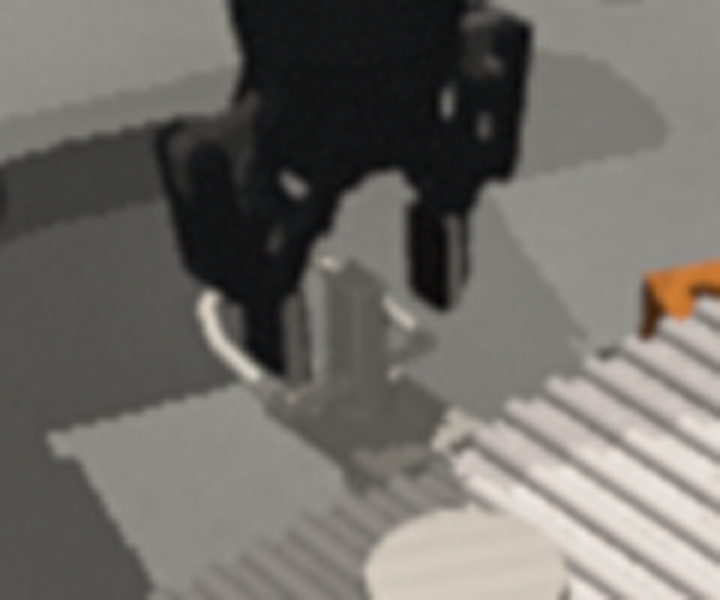

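servo_tool(
  plan=[
    [[0,0,0.02,0,0.4],[0,0,0.03,0,0.4],[0,0,0.02,0,0.4],[-0.034,-0.0005,0,0,-1],[-0.034,0,0,0,-1],[0,0,0,0,-1],[0,0,0,0,-1],[0,0,0,0,-1]],
  ],
)

```text
time_s: 16.9
eef_pos: [0.4679, -0.0301, 0.2963]
eef_rot: [0.0, 1.0, 0.003, 0.001]
wrist_force: [-0.3, -0.2, 0.4]
opening: -0.001
```

Run:
```python
from h import *
w=camera("wrist");s=camera("scene")
o=get_obs();print(o['time_s'],o['eef_pos'],o['eef_rot'],o['wrist_force'],o['opening']*85)
cv2.imwrite('pics/a11.png',w['img'])
cv2.imwrite('pics/b11.png',cv2.resize(s['img'][140:240,200:320],None,fx=6,fy=6,interpolation=2))
for n in("ring_bow","pin_collar"):
  rs=[]
  for k,c in(("w",w),("s",s)):
    r=pp(c,n)
    if r: print(n,k,r[0],onz(c,r[0][1],.2115)); rs.append(ray(c,r[0][1]))
  if len(rs)>1: print(tri(rs))
```

```text
17.0 [ 0.4678381  -0.03006855  0.2959822 ] [1.73909109e-05 9.99995655e-01 2.94489954e-03 1.34412112e-04] [ 0.60745999 -0.24521253  1.21063473] 0.2742051068240345
ring_bow w (0.58, (276.416, 214.91400000000002)) [ 0.47342604 -0.02866575  0.2115    ]
ring_bow s (0.74, (241.416, 183.20399999999998)) [ 0.46790905 -0.02480587  0.2115    ]
(array([ 0.47462721, -0.02898681,  0.2165986 ]), [np.float64(0.0003765672423061948), np.float64(0.00037656724230617275)])
pin_collar w (0.77, (278.096, 119.406)) [ 0.53334502 -0.02950549  0.2115    ]
pin_collar s (0.64, (259.28000000000003, 204.41400000000002)) [ 0.55375133 -0.04396887  0.2115    ]
(array([ 0.53349839, -0.02905938,  0.19296922]), [np.float64(0.0004506478190070655), np.float64(0.00045064781900709515)])
```

View pics/a11.png

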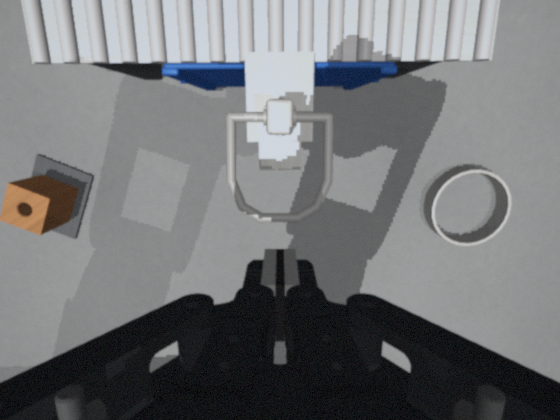

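View pics/b11.png

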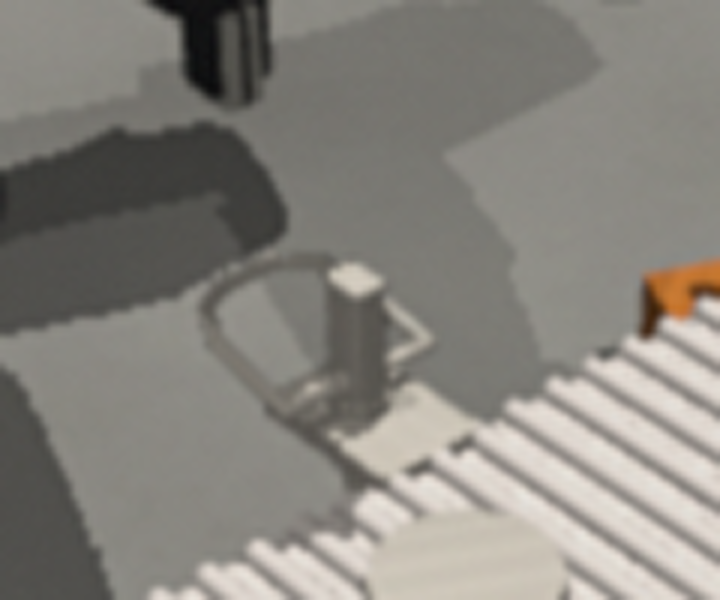

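servo_tool(
  plan=[
    [[0.003,0,-0.03,0,-1],[0,0,-0.03,0,-1],[0,0,-0.006,0,-1],[0,0,-0.005,0,-1],[0,0,0,0,-1]],
  ],
)

```text
time_s: 17.7
eef_pos: [0.4704, -0.03, 0.2256]
eef_rot: [0.0, 1.0, 0.003, 0.0]
wrist_force: [-1.6, 0.8, 1.6]
opening: -0.002
```

Contact likely; continue pressing.

servo_tool(
  plan=[
    [[0,0,-0.005,0,-1],[0,0,-0.005,0,-1],[0,0,0,0,-1]],
  ],
)

```text
time_s: 18.0
eef_pos: [0.4703, -0.03, 0.2148]
eef_rot: [0.0, 1.0, 0.003, 0.0]
wrist_force: [0.2, 0.5, 1.3]
opening: -0.002
```

servo_tool(
  plan=[
    [[0,0,-0.005,0,-1],[0,0,-0.005,0,-1],[0,0,0,0,-1]],
  ],
)

```text
time_s: 18.3
eef_pos: [0.4697, -0.0298, 0.2041]
eef_rot: [-0.0, 1.0, 0.003, -0.001]
wrist_force: [0.8, -0.4, 0.3]
opening: 0.001
```

servo_tool(
  plan=[
    [[0,0,-0.005,0,-1],[0,0,-0.005,0,-1],[0,0,0,0,-1]],
  ],
)

```text
time_s: 18.6
eef_pos: [0.4694, -0.0297, 0.1938]
eef_rot: [-0.0, 1.0, 0.003, -0.001]
wrist_force: [0.2, -0.1, -0.3]
opening: 0.002
```

Run:
```python
from h import *
w=camera("wrist");s=camera("scene")
o=get_obs();print(o['time_s'],o['eef_pos'],o['wrist_force'])
cv2.imwrite('pics/c12.png',cv2.hconcat([w['img'][:,140:420],cv2.resize(s['img'][130:235,190:320],(520,420),interpolation=2)]))
```

```text
18.7 [ 0.46985659 -0.02985819  0.19460848] [ 0.66894283 -0.27642177 -0.04254808]
```

View pics/c12.png

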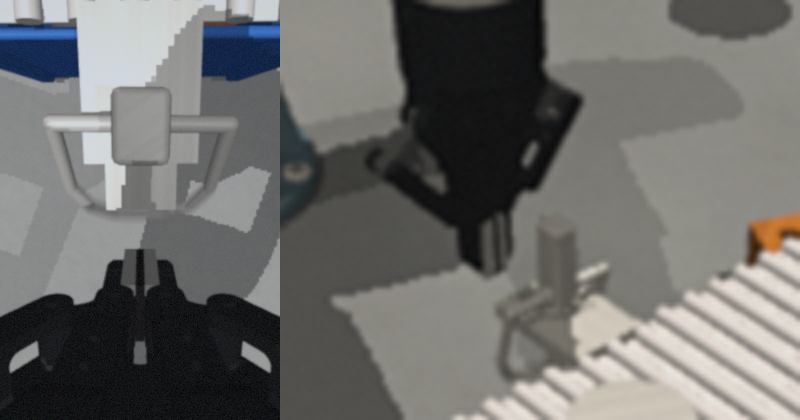

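Run:
```python
from h import *
w=camera("wrist");s=camera("scene")
for a in (.45,.8,1.2,1.5,1.75):
  t=a-.18; p=[.534-.064*np.cos(t),-.030,.2-.064*np.sin(t)]; print(a,np.round(p,3),proj(w,p).round(),proj(s,p).round())
for n in ("ring_bow",):
  for k,c in(("w",w),("s",s)): print(pp(c,n)[:1])
e=[.498,-.03,.18];print('tongue edge',proj(w,e))
cv2.imwrite('pics/a13.png',cv2.resize(w['img'][60:240,170:390],None,fx=3.3,fy=3.3,interpolation=2))
```

```text
0.45 [ 0.472 -0.03   0.183] [278. 267.] [241. 196.]
0.8 [ 0.482 -0.03   0.163] [279. 232.] [245. 205.]
1.2 [ 0.501 -0.03   0.145] [279. 188.] [250. 215.]
1.5 [ 0.518 -0.03   0.138] [279. 153.] [255. 222.]
1.75 [ 0.534 -0.03   0.136] [279. 122.] [260. 226.]
[(0.63, (279.496, 124.40400000000001))]
[(0.62, (261.18399999999997, 223.482))]
tongue edge [278.7116795  209.56857598]
```

View pics/a13.png

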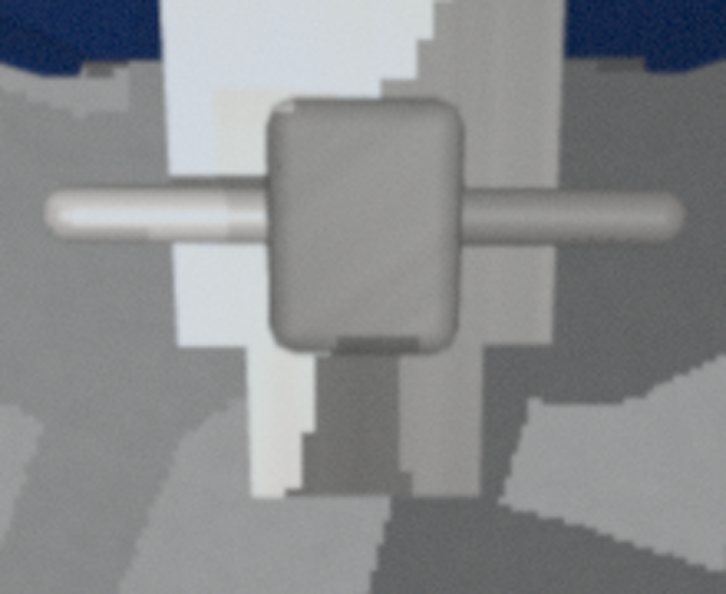

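servo_tool(
  plan=[
    [[-0.02,0,0,0,-1],[-0.03,0,0.03,0,-1],[-0.03,0,0.04,0,-1],[-0.02,0,0.03,0,-1],[0,0,0,0,-1],[0,0,0,0,-1]],
  ],
)

```text
time_s: 19.5
eef_pos: [0.3704, -0.0301, 0.2958]
eef_rot: [0.001, 1.0, 0.003, 0.001]
wrist_force: [0.2, 0.0, 0.2]
opening: 0.003
```

Run:
```python
from h import *
w=camera("wrist");s=camera("scene");t=camera("top")
o=get_obs();print(o['time_s'],o['eef_pos'],o['wrist_force'])
for n in ("ring_bow","pin_collar"):
  rs=[]
  for k,c in(("w",w),("s",s)):
    r=pp(c,n)
    if r: print(n,k,r[0]);rs.append(ray(c,r[0][1]))
  if len(rs)>1: print(tri(rs))
cv2.imwrite('pics/c14.png',cv2.hconcat([cv2.resize(w['img'],(400,300)),cv2.resize(s['img'],(400,300))]))
cv2.imwrite('pics/d14.png',cv2.resize(s['img'][170:250,210:320],None,fx=7,fy=7,interpolation=2))
cv2.imwrite('pics/t14.png',t['img'])
```

```text
19.65 [ 0.36987229 -0.02972742  0.29375392] [-0.49113368 -0.22576648  0.2328643 ]
ring_bow s (0.62, (259.616, 223.986))
pin_collar s (0.73, (260.12, 206.892))
```

View pics/c14.png

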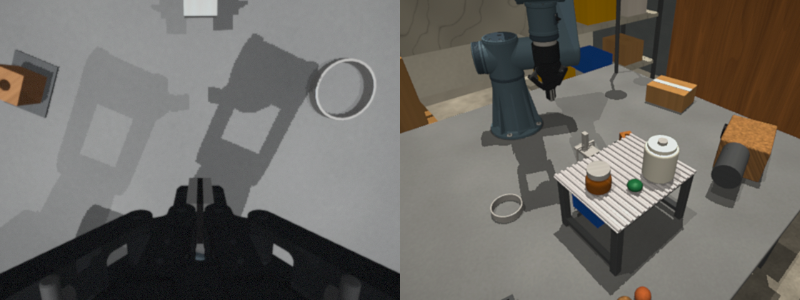

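View pics/d14.png

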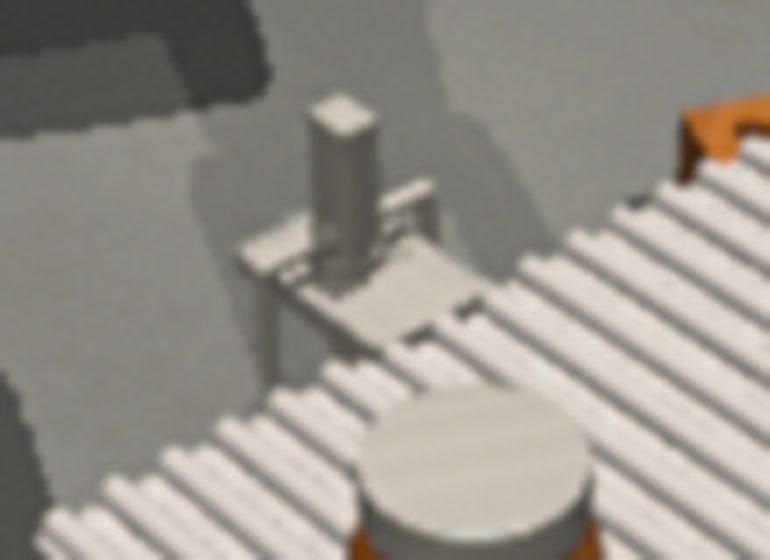

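The scene shows the pin standing upright with its collar on the lug. The ring hangs straight down on both sides of the lug and tongue, and the bystanders have not moved. Handing in.

Run:
```python
from h import *
print(hand_in())
```

```text
the job is handed in; nothing more can be done
None
```

I pushed the bin shut and put the linchpin through the shelf's lug and the bin's tongue until its collar sat on the lug. I then swung the ring down so that it snapped locked, let go, and handed the job in at about 20 s.

**Last checks:**
- **Pin:** it went down with at most about 5 N sideways and no more than about 4 N vertically. At touchdown I measured about 6 N sideways and 3 N upwards. The tool height there matches the collar lying on the lug.
- **Ring:** in the last pictures it hangs straight down on both sides of the lug and tongue, pivots level. The bow was found where the locked position predicts, to within about 3 pixels. The bow itself is hidden, so that comes from the network.
- **Surroundings:** the robot is clear and touching nothing. The barrel, pebble, jar and sieve look unmoved by eye; I did not re-measure them.

**Trouble on the way:** the first push on the tongue was made with the fingers too low. The tongue seems to have caught a ledge on the finger and gave about 24 N sideways and 41 N upwards at the wrist (about 47 N in all). That is well below the 120 N wrist limit, but I can't rule out that it passed the 40 N limit on the gripper's body. I backed off and pushed again higher. That push ended on the stop at about 19 N sideways and 13 N upwards.

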